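# Light up a weld radiograph and hold the viewer's shutter open to the pointer

### The arm

A 6-joint arm with a two-finger parallel gripper is mounted at the origin on the work surface. World frame = base frame: x ahead of the robot, y to its left, z up, the work surface at z = 0. Lengths are in m, angles in rad, forces in N, time in s.
With the tool pointing down it reaches from about 0.35 to 0.775 m from the base axis. Payload 7.3 kg.
Tool frame: the origin (TCP) lies on the centre line of the jaws, within the pads' length; the fingertips stand robot.nose_length ahead of it and the grasp point (between the pads) is the TCP (robot.nose_length is the distance from the TCP to the fingertips, in m); z points along the fingers, y is the direction in which the jaws open and shut (so a half turn about z gives the same grasp; the last joint's range is limited). The gripper opens to 92 mm and grips with 3 to 60 N. Pads are 19 mm wide; open, the fingers measure 130 mm over their backs; the gripper's body (75 mm by 190 mm) begins 47 mm behind the grasp point.
Start: joints at [-1.369, 0.342, 1.524, -0, 1.275, -0.146], TCP at [0.179, -0.494, 0.246] pointing down, gripper open.
Joint ranges: [-2.53, 2.53], [-0.77, 2.02], [0.04, 2.7], [-1, 4.14], [0.28, 2.66], [-3.11, 3.11]. Speed limits (rad/s): [2.57, 2.57, 3.14, 3.14, 3.14, 3.14].

### API

Orientations are given as [roll, pitch, yaw] about the fixed x, y, z axes, in that order (R = Rz(yaw) Ry(pitch) Rx(roll)).
In Python, from cell import robot, read_camera gives the robot as it stands.
- The arm moves only by the shell command python3 -m crank 'ROWS' [FORCE]. ROWS is JSON, a list of rows, each a list of 7 numbers: the shift along the tool's x, y, z in cm, then the turn, a rotation vector about the tool's x, y, z in degrees, then the opening, from 0 (shut) to 1 (fully open). In form: [[tx, ty, tz, wx, wy, wz, jaw], ...]. A call has 1 to 5 rows; each row is the pose to reach, as a shift and turn from the pose commanded when the call began, along the tool's axes at that moment; what a row does not reach only later rows make up. A row lasts 1/8 s, in which the tool goes at most 62.5 mm and 10.7 degrees, less where a joint would pass 70% of its speed; a pose out of reach is approached as far as the arm can. A call with a gripper value outside its range is refused whole. The fingers move at their own pace and stop on an object; FORCE is the grip in N (left out, the last holds). Time passes only in rows, so rows that repeat a pose let the fingers close. It gives the time, the measured TCP pose, the force and the opening at its end, in the units of the state.
- robot.observe(): the state, without advancing time (a new reading comes with each control period).
- read_camera(name): name is "scene" or "top" or "wrist"; returns a dict with "frame" (480x640x3 uint8, red, green, blue), "intrinsics" (3x3 intrinsics, pixels), "R" (3x3) and "t" (3): a world point X has camera coordinates R X + t. Camera axes: x right, y down, z forward; pixel columns grow to the right and rows downward; lengths in m; the calibration is good to about 2 mm. A picture is of the moment at which its call begins. There is no depth.
- robot.hand_in(): hands the job in, once; it reports no verdict.
The state is a dict: "time": time; "qpos": joint angles; "qvel": joint speeds; "joint_efforts": joint torques, N m; "tool_pos": TCP position; "tool_rot": TCP orientation; "contact_force": force on the tool from outside, world axes, zero at the start; "torque": the same for the moment, N m; "opening": finger opening in m.
Only numpy, scipy, OpenCV 4.12 (cv2) and the standard library are available. Lean on these libraries where they do the work, as an engineer would, in place of code of your own. Each camera call takes 0.05 s, during which the arm holds its last target.

### The job

Switch on the film viewer's lamp by flipping its yellow-tipped toggle over to the green side, then pull the spring-return shutter by its red grip until its white indicator is level with the tip of the orange pointer, and keep it there: it springs shut if let go, so finish while still holding it steady at the pointer. Leave the brightness dial as it is set, and do not disturb the mug, the film box or the loupe.

Things in the scene. Friction and masses are not known exactly. Their poses are not given: they have to be found in the camera images.
- viewer: Film viewer fixed on the bench: grey case with orange ends, 220 (x) by 380 (y) by 90 mm high, flat top. Origin: centre of its underside; x from its front (side nearer the robot) to its back, y along its length to the left seen from the robot, z up. Shutter in the middle of the top; toggle module 151 mm to one side of the middle, dial module 151 mm to the other (which is which varies).
- shutter_grip (a point): Centre, half-way up, of the red upright grip bar on the shutter: 12 mm (viewer's x) by 70 mm (y), from 6 to 44 mm above the viewer's top. Axes as the viewer's. It stands on a dark plate 172 mm wide whose upper face is 6 mm above the viewer's top, reaching 120 mm forward (-x) and 10 mm back of the bar. Rails 8 mm high lie 93 mm either side of the bar.
- shutter (a joint): How far the shutter is pulled, m: 0 shut (start), 0.15 at its stop; it moves along the viewer's -x (towards the front), level. A spring pulls it shut with 5 N at the start and 40 N/m more, about 9 N at the pointer, with some damping.
- shutter_line (a point): Free end of the white indicator finger (4 mm wide) that juts from the right-hand (-y) end of the red grip and moves with it; it lies level with the grip's centre along the viewer's x, 100 mm to its -y, 12 mm above the viewer's top.
- pointer_tip (a point): Tip of the fixed orange pointer clip (14 by 23 by 8 mm high) on the black scale strip right of the shutter, tip toward the shutter. Axes as the viewer's. The indicator is level with it when both have the same position along the viewer's x; at the start the tip lies 60 to 115 mm in front (-x) of the indicator.
- toggle (a joint): Toggle angle, rad: 0 off, leaning toward the viewer's front (-x) at 0.45 rad from upright; 0.9 on, leaning as much to the back (+x, the side with the green patch). Over-centre: once past upright (0.45) it falls to that side by itself and stays. Takes under 1 N at the tip.
- toggle_tip (a point): Centre of the yellow ball (20 mm diameter) at the end of the toggle's 10 mm thick steel lever, 55 mm from the hinge axis.
- toggle_pivot (a point): The toggle's hinge axis (along the viewer's y), 16 mm above the viewer's top, in the middle of a pale module 70 by 36 by 12 mm high. Axes as the viewer's.
- dial_mark (a point): Outer end of the white mark on the black brightness dial (34 mm diameter, top 28 mm above the viewer's top), 16 mm from the dial's axis. To be left as set.
- mug_mid (a point): Centre, half-way up, of a blue mug, 76 mm diameter, 90 mm high, standing on the bench beside one end of the viewer. Bystander.
- film_box_mid (a point): Centre, half-way up, of a cardboard and yellow film box 100 by 75 by 55 mm high, on the bench beside the other end of the viewer. Bystander.
- loupe_mid (a point): Centre, half-way up, of a silver metal loupe 44 mm diameter, 40 mm high, on the bench just behind the viewer. Bystander.

How it is judged:
On the way, in this order (a step that is already met when the one before it is completed fails the run):
1. the lamp toggle is over on its green (on) side (value of joint toggle above 0.75 rad), for 0.2 s.
2. the robot holds the shutter with its indicator level with the pointer, within 5 mm (x of shutter_line in the frame of pointer_tip between -0.005 and 0.005 m and contact force between the fingers and shutter above 2 N), for 0.8 s.
At the end, for the whole second after the job is handed in: The toggle is on (above 0.75 rad); the fingers bear on the shutter (over 2 N) and keep its indicator within 5 mm of the pointer tip along the pull, still (under 10 mm/s); the dial's mark has moved less than 6 mm and mug, film box and loupe less than 20 mm (all of step 2 and velocity of joint shutter between -0.01 and 0.01 m/s and value of joint toggle above 0.75 rad and distance of dial_mark from where it was at the start of the episode below 0.006 m and distance of each of mug_mid, film_box_mid, loupe_mid from where it was at the start of the episode below 0.02 m); the arm keeps its last pose, push and grip.
It fails at once if a bystander (mug, film box or loupe) is shoved more than 20 mm (distance of any of mug_mid, film_box_mid, loupe_mid from where it was at the start of the episode above 0.02 m).
It fails at once if the brightness dial is turned (mark moved over 6 mm) (distance of dial_mark from where it was at the start of the episode above 0.006 m).
It also fails if it takes over 48 s, if anything falls off the work surface, if the arm or the gripper's body presses on something with over 40 N, if the wrist force passes 120 N, or if a joint passes its speed limit or range.

## Working session

There is one attempt and no reset: what is moved stays moved. The work goes in short steps, Python scripts to look and compute and a shell command to move; the robot and the scene stay as the last step left them, time stands still between calls to the robot, and variables do not carry over. Pictures are saved under pics/ and viewed, and the job is handed in when it is done.

```bash
ls; mkdir -p pics
python3 - <<'E'
from cell import robot, read_camera
import cv2
print(robot.observe()); print(robot.nose_length)
for n in ("scene","top","wrist"):
    c=read_camera(n); cv2.imwrite(f"pics/{n}0.png",c["frame"][:,:,::-1]); print(n,c["intrinsics"].tolist(),c["R"].round(4).tolist(),c["t"].round(4).tolist())
E
```

```text
pics
{'time': 0.0, 'qpos': array([-1.36900131e+00,  3.42710095e-01,  1.52503037e+00, -3.36038305e-05,
        1.27537844e+00, -1.46010338e-01]), 'qvel': array([-0.00025372, -0.00026012, -0.00069733,  0.00117615, -0.00019644,
       -0.00021254]), 'joint_efforts': array([-6.54166506e-04, -4.31235266e+01, -2.44218528e+01,  7.18268403e-02,
        5.61814138e-02, -1.12017840e-04]), 'tool_pos': array([ 0.17886824, -0.49318564,  0.24504683]), 'tool_rot': array([-3.14007797e+00, -1.90265769e-04,  3.47815018e-01]), 'contact_force': array([-0.53928369,  0.360254  ,  0.24281174]), 'torque': array([-0.02049165,  0.00810331, -0.02355515]), 'opening': 0.09187255823157517}
0.019
scene [[447.14558186150623, 0.0, 322.34920346890453], [0.0, 447.14558186150623, 244.17362170712423], [0.0, 0.0, 1.0]] [[0.4861, 0.8738, 0.0116], [0.7205, -0.3933, -0.5712], [-0.4946, 0.286, -0.8207]] [-0.3246, -0.3697, 1.2309]
top [[457.6354504665911, 0.0, 317.3826407450804], [0.0, 457.6354504665911, 238.14916810098617], [0.0, 0.0, 1.0]] [[-0.0015, -1.0, 0.0037], [-0.9944, 0.0011, -0.1059], [0.1058, -0.0039, -0.9944]] [0.0058, 0.6324, 1.0552]
wrist [[366.0486917059431, 0.0, 317.4135326199636], [0.0, 366.0486917059431, 240.721591411845], [0.0, 0.0, 1.0]] [[0.3405, -0.9402, -0.0018], [-0.9032, -0.3276, 0.2772], [-0.2612, -0.0927, -0.9608]] [-0.5247, -0.0353, 0.39]
```

View pics/top0.png

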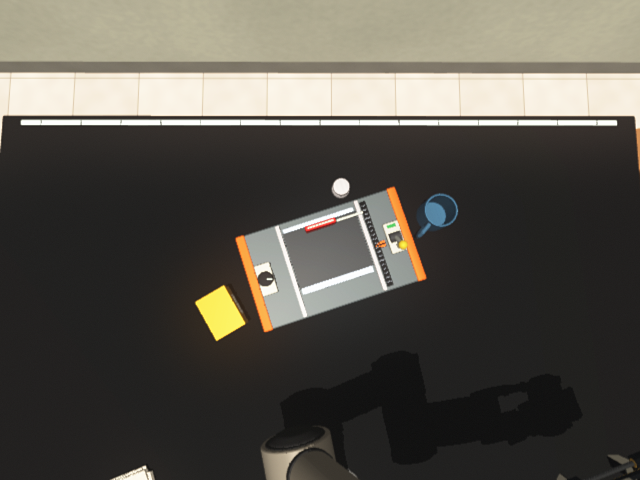

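View pics/scene0.png

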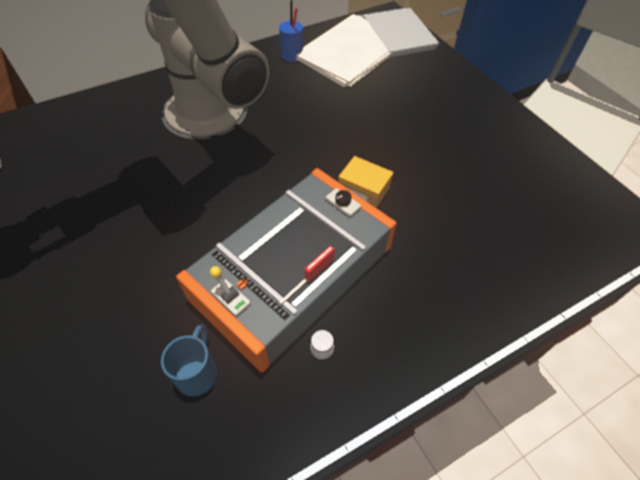

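The top view shows the viewer turned about 16°. The toggle's yellow ball is at about (403,244), the orange pointer at (379,244), the red grip at (320,225), the dial at (266,280), the mug at (440,210), the loupe at (341,187) and the film box at (221,312). Next I'll measure these points.

```bash
cat > h.py <<'E'
import numpy as np, cv2
from cell import robot, read_camera
def ray(c,uv):
    d=c["R"].T@np.linalg.inv(c["intrinsics"])@np.array([uv[0],uv[1],1.]); o=-c["R"].T@c["t"]; return o,d
def plane(c,uv,z):
    o,d=ray(c,uv); return o+d*(z-o[2])/d[2]
def proj(c,X):
    p=c["intrinsics"]@(c["R"]@np.asarray(X)+c["t"]); return p[:2]/p[2]
def tri(c1,u1,c2,u2):
    A=[];b=[]
    for c,u in((c1,u1),(c2,u2)):
        o,d=ray(c,u);d=d/np.linalg.norm(d);P=np.eye(3)-np.outer(d,d);A.append(P);b.append(P@o)
    A=np.vstack(A);b=np.hstack(b);x=np.linalg.lstsq(A,b,rcond=None)[0];return x,np.linalg.norm(A@x-b)
def mask(c,lo,hi,roi=None):
    m=cv2.inRange(cv2.cvtColor(c["frame"],cv2.COLOR_RGB2HSV),np.array(lo),np.array(hi))
    if roi: 
        z=np.zeros_like(m);a,b,x,y=roi;z[b:y,a:x]=m[b:y,a:x];m=z
    return m
def blobs(m,amin=8):
    n,l,s,ce=cv2.connectedComponentsWithStats(m)
    return [(s[i,4],ce[i].round(1).tolist(),cv2.minAreaRect(np.argwhere(l==i)[:,::-1].astype(np.float32))) for i in range(1,n) if s[i,4]>=amin]
E
python3 - <<'E'
from h import *
for n,roi in(("top",(180,160,470,350)),("scene",(140,150,410,400))):
    c=read_camera(n)
    for k,lo,hi in(("orange",(4,180,120),(15,255,255)),("yellow",(19,150,120),(32,255,255)),("red1",(172,120,80),(180,255,255)),("red0",(0,120,80),(3,255,255)),("green",(45,80,60),(80,255,255))):
        for b in blobs(mask(c,lo,hi,roi)): print(n,k,b[0],b[1],[np.round(cv2.boxPoints(b[2]),1).tolist()])
    a,b,x,y=roi
    cv2.imwrite(f"pics/{n}crop.png",cv2.resize(c["frame"][b:y,a:x,::-1],None,fx=2.4 if n=="scene" else 2.75,fy=2.4 if n=="scene" else 2.75,interpolation=cv2.INTER_CUBIC))
E
```

```text
top orange 611 [406.0, 229.6] [[[385.79998779296875, 188.39999389648438], [394.1000061035156, 185.5], [426.70001220703125, 278.3999938964844], [418.3999938964844, 281.29998779296875]]]
top orange 204 [249.6, 281.4] [[[233.89999389648438, 237.1999969482422], [242.8000030517578, 234.39999389648438], [272.5, 329.6000061035156], [263.6000061035156, 332.3999938964844]]]
top orange 24 [381.4, 243.8] [[[377.5, 242.5], [383.5, 240.5], [385.0, 245.0], [379.0, 247.0]]]
top orange 12 [246.5, 248.5] [[[244.39999389648438, 243.1999969482422], [245.0, 243.0], [248.60000610351562, 253.8000030517578], [248.0, 254.0]]]
top orange 17 [409.4, 254.4] [[[406.3999938964844, 247.1999969482422], [407.29998779296875, 246.89999389648438], [412.29998779296875, 261.8999938964844], [411.3999938964844, 262.20001220703125]]]
top orange 8 [414.0, 267.5] [[[412.29998779296875, 264.29998779296875], [413.0, 264.0], [415.70001220703125, 270.70001220703125], [415.0, 271.0]]]
top orange 11 [257.2, 281.8] [[[255.8000030517578, 278.1000061035156], [256.70001220703125, 277.79998779296875], [258.70001220703125, 285.799987792
[... 1305 characters left out ...]
88.0]]]
scene orange 97 [255.0, 360.8] [[[242.5, 351.5], [248.5, 345.5], [267.5, 364.5], [261.5, 370.5]]]
scene yellow 1199 [365.5, 175.5] [[[337.29998779296875, 180.0], [349.0, 152.6999969482422], [393.0, 171.60000610351562], [381.29998779296875, 198.89999389648438]]]
scene yellow 83 [215.4, 271.4] [[[211.0, 267.0], [220.0, 267.0], [220.0, 276.0], [211.0, 276.0]]]
scene red0 396 [319.2, 264.2] [[[299.5, 271.70001220703125], [330.0, 243.6999969482422], [339.20001220703125, 253.6999969482422], [308.70001220703125, 281.70001220703125]]]
scene green 27 [239.3, 304.4] [[[234.8000030517578, 306.5], [242.3000030517578, 300.20001220703125], [244.0, 302.20001220703125], [236.39999389648438, 308.5]]]
```

View pics/topcrop.png

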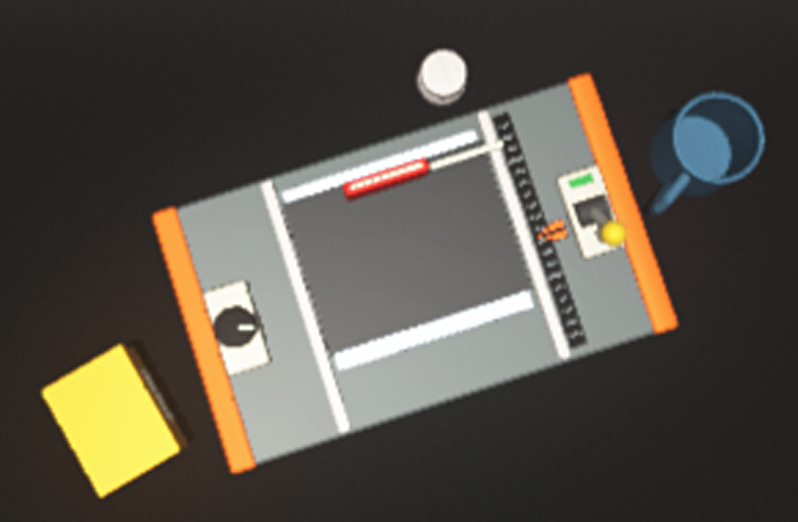

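View pics/scenecrop.png

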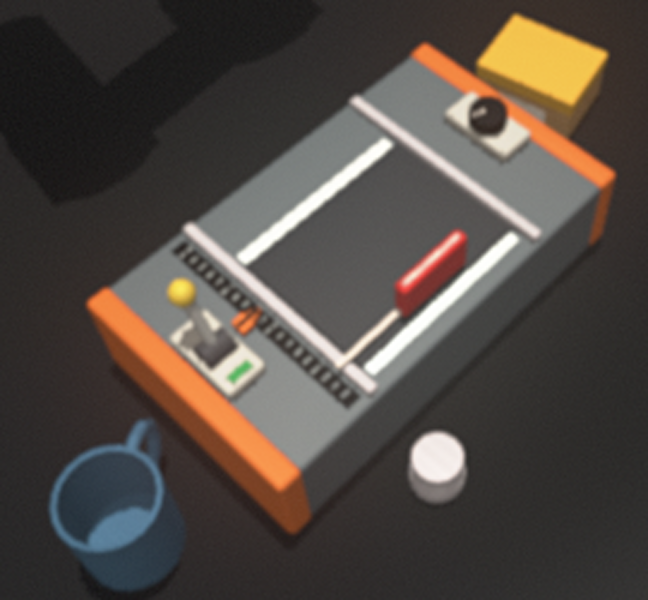

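Run:
```python
from h import *
c=read_camera("top"); s=read_camera("scene")
C=[plane(c,p,0.09) for p in((394.5,186.5),(426.7,279.3),(264.2,332.3),(235.2,237.3))]
C=np.array(C);print(C.round(4)); print([np.linalg.norm(C[i]-C[(i+1)%4]).round(4) for i in range(4)])
ctr=C.mean(0); ax=(C[0]+C[3]-C[1]-C[2]);yaw=np.arctan2(ax[1],ax[0]);ay=(C[2]+C[3]-C[0]-C[1]);yaw2=np.arctan2(ay[1],ay[0])-np.pi/2
print(ctr,np.degrees(yaw),np.degrees(yaw2))
yw=(yaw*.22+yaw2*.38)/.6
R=np.array([[np.cos(yw),-np.sin(yw),0],[np.sin(yw),np.cos(yw),0],[0,0,1]]); o=ctr.copy();o[2]=0
L=lambda X:(R.T@(np.asarray(X)-o)).round(4)
ball,e=tri(c,(402.8,244.2),s,(215.4,271.4));print("ball",ball.round(4),e,L(ball))
grip,e=tri(c,(320,225.7),s,(319.2,263));print("grip",grip.round(4),e,L(grip))
print("ptr top",L(plane(c,(375.3,244.4),.098)),"scene",L(plane(s,(140+259/2.4,150+312/2.4),.098)))
print("ind",L(plane(c,(180+503/2.75,160+145/2.75),.102)),L(plane(s,(140+339/2.4,150+364/2.4),.102)))
print("green",L(plane(c,(390.8,225.4),.102)),"dial",L(plane(c,(266,280),.118)))
print("loupe",L(plane(c,(341,185),.04)),"mug",L(plane(c,(440,210),.09)))
np.savez("v.npz",R=R,o=o,yw=yw)
```

```text
[[ 0.7449 -0.1711  0.09  ]
 [ 0.5337 -0.2391  0.09  ]
 [ 0.4177  0.1228  0.09  ]
 [ 0.6286  0.1904  0.09  ]]
[np.float64(0.2219), np.float64(0.38), np.float64(0.2214), np.float64(0.3798)]
[ 0.58120056 -0.02426699  0.09      ] 17.80715690791037 17.79906916754141
ball [ 0.6063 -0.1742  0.1573] 0.00037966072356458415 [-0.0219 -0.1504  0.1573]
grip [0.6517 0.     0.1146] 0.0009245938018720997 [0.0746 0.0016 0.1146]
ptr top [-0.0018 -0.1044  0.098 ] scene [-0.0009 -0.1058  0.098 ]
ind [ 0.0741 -0.1002  0.102 ] [ 0.0764 -0.0961  0.102 ]
green [ 0.0278 -0.1505  0.102 ] dial [-0.0035  0.1495  0.118 ]
loupe [ 0.1615 -0.0808  0.04  ] mug [ 0.0278 -0.2707  0.09  ]
```

The geometry is consistent: the case measures 221×380 mm and the ball is at the expected height. Next is a helper that gives the tool-frame move to a viewer-frame target.

```bash
cat > g.py <<'E'
import sys
from h import *
from scipy.spatial.transform import Rotation as Ro
v=np.load("v.npz");R,o,yw=v["R"],v["o"],float(v["yw"])
def delta(x,y,z,yawdeg=90):
    s=robot.observe(); T=Ro.from_euler("xyz",s["tool_rot"]); G=Ro.from_euler("xyz",[np.pi,0,yw+np.radians(yawdeg)])
    W=R@np.array([x,y,z])+o
    print("cm",(T.inv().apply(W-s["tool_pos"])*100).round(2),"deg",(T.inv()*G).as_rotvec(degrees=True).round(1),"local",(R.T@(s["tool_pos"]-o)).round(4),"F",(R.T@s["contact_force"]).round(1),"open",round(s["opening"],4),"t",round(s["time"],2))
if __name__=="__main__": delta(*map(float,sys.argv[1:]))
E
python3 g.py -0.085 -0.1504 0.24
```

```text
cm [ 44.76 -15.69   0.57] deg [ -0.   -0.  -87.9] local [-0.5264 -0.3238  0.2456] F [0.1 0.4 0.4] open 0.0917 t 0.35
```

```bash
python3 -m crank '[[5.5,-2,0,0,0,-10,0],[11,-4,0,0,0,-20,0],[16.5,-6,0,0,0,-30,0],[22,-8,0,0,0,-40,0],[27,-10,0,0,0,-50,0]]' 20; python3 g.py -0.085 -0.1504 0.24
```

```text
time: 0.98
tool_pos: [0.4001, -0.3061, 0.2459]
tool_rot: [3.141, 0.0, 1.226]
contact_force: [0.8, -1.4, -0.6]
opening: 0.0463
cm [15.54  9.96  0.59] deg [  0.    0.  -37.5] local [-0.2586 -0.2129  0.2459] F [ 0.3 -1.6 -0.6] open 0.0463 t 0.97
```

```bash
python3 -m crank '[[4,2.5,0.1,0,0,-10,0],[8,5,0.2,0,0,-20,0],[12,7.5,0.3,0,0,-30,0],[15.5,10,0.5,0,0,-37.5,0],[15.5,10,0.5,0,0,-37.5,0]]'; python3 g.py -0.085 -0.1504 0.163
python3 - <<'E'
from h import *
for n in ("top","wrist"):
    c=read_camera(n); cv2.imwrite(f"pics/{n}1.png",c["frame"][:,:,::-1])
E
```

```text
time: 1.6
tool_pos: [0.5474, -0.1943, 0.24]
tool_rot: [3.142, -0.001, 1.879]
contact_force: [0.1, -0.2, 0.5]
opening: 0.0011
cm [ 0.11 -0.09  7.7 ] deg [ 0.  -0.  -0.1] local [-0.0841 -0.1516  0.24  ] F [ 0.  -0.3  0.5] open 0.0011 t 1.6
```

View pics/wrist1.png

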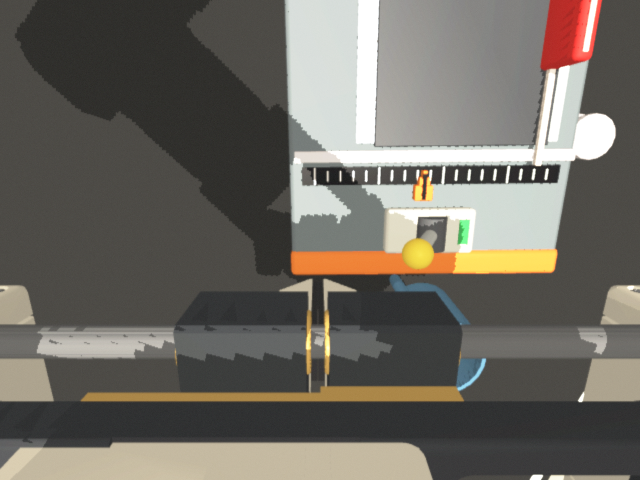

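The wrist view shows the closed fingers in front of the toggle. The ball is at (418,254), the pointer tip at (424,172) and the indicator end at (540,163). I'll descend and push.

```bash
python3 - <<'E'
from g import *
c=read_camera("wrist")
L=lambda X:(R.T@(X-o)).round(4)
print("ptr",L(plane(c,(424,171.5),.098)),"ind",L(plane(c,(540,164),.102)),"ball",L(plane(c,(418,254),.157)))
E
python3 -m crank '[[0,0,3,0,0,0,0],[0.1,-0.1,6,0,0,0,0],[0.1,-0.1,7.7,0,0,0,0],[0.1,-0.1,7.7,0,0,0,0]]'; python3 g.py -0.012 -0.1504 0.163
```

```text
ptr [-0.0064 -0.1055  0.098 ] ind [ 0.0781 -0.1002  0.102 ] ball [-0.0233 -0.1517  0.157 ]
time: 2.25
tool_pos: [0.5431, -0.1963, 0.1628]
tool_rot: [-3.139, -0.002, 1.873]
contact_force: [-0.6, -1.0, -0.3]
opening: 0.0004
cm [ 0.24  7.68 -0.04] deg [-0.1 -0.1 -0.5] local [-0.0889 -0.1521  0.1628] F [-0.9 -0.7 -0.3] open 0.0004 t 2.25
```

```bash
python3 -m crank '[[0.1,2,0,0,0,0,0],[0.2,3.5,0,0,0,0,0],[0.2,5,0,0,0,0,0],[0.2,6.2,0,0,0,0,0],[0.2,7.4,0,0,0,0,0]]'; python3 g.py 0 -0.1504 0.163
python3 - <<'E'
from h import *
for n in ("scene","wrist"):
    c=read_camera(n); cv2.imwrite(f"pics/{n}2.png",c["frame"][:,:,::-1])
E
```

```text
time: 2.88
tool_pos: [0.6152, -0.1715, 0.1642]
tool_rot: [3.141, 0.0, 1.875]
contact_force: [0.6, -0.6, 0.0]
opening: 0.0005
cm [0.03 1.26 0.12] deg [ 0.   0.  -0.4] local [-0.0126 -0.1506  0.1642] F [ 0.4 -0.8  0. ] open 0.0005 t 2.88
```

View pics/wrist2.png

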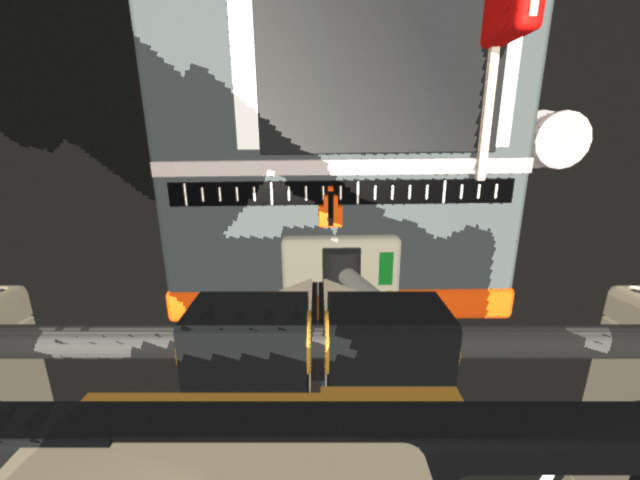

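View pics/scene2.png

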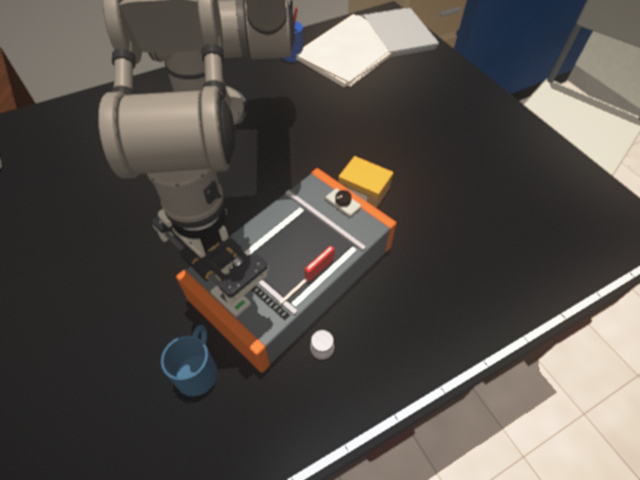

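In the wrist view the lever (345–375, 285) now leans towards the green patch. I'll lift clear and check.

```bash
python3 -m crank '[[0,-2,0,0,0,0,0],[0,-2,-3,0,0,0,0.3],[0,-2,-8,0,0,0,0.5],[0,-2,-10,0,0,0,0.7],[0,-2,-10,0,0,0,0.7]]'; python3 g.py 0.075 0 0.24
python3 - <<'E'
from g import *
for n in ("scene","wrist"):
    c=read_camera(n); cv2.imwrite(f"pics/{n}3.png",c["frame"][:,:,::-1])
E
```

```text
time: 3.6
tool_pos: [0.5959, -0.1779, 0.2652]
tool_rot: [3.139, 0.002, 1.875]
contact_force: [0.1, 0.7, 0.2]
opening: 0.0356
cm [15.15 10.69  2.51] deg [ 0.1  0.1 -0.4] local [-0.0329 -0.1507  0.2652] F [0.3 0.6 0.2] open 0.0356 t 3.6
```

View pics/wrist3.png

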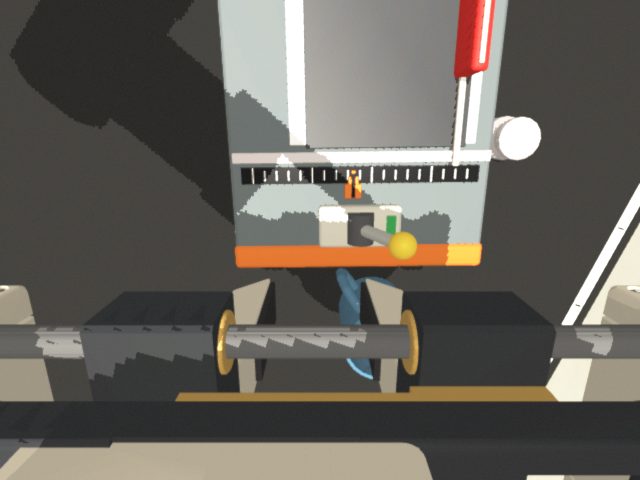

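The ball at (403,245) is now over on the green side, so the lamp is on. Next I'll measure the pull distance and move over the grip.

```bash
python3 - <<'E'
from g import *
c=read_camera("wrist"); L=lambda X:(R.T@(X-o)).round(4)
cv2.imwrite("pics/w3c.png",cv2.resize(c["frame"][130:210,320:500,::-1],None,fx=4.4,fy=4.4,interpolation=cv2.INTER_CUBIC))
for z in(.094,.098): print("ptr",z,L(plane(c,(353,171),z)))
print("ind",L(plane(c,(457,165),.102)),"ball",L(plane(c,(403,245),.155)))
E
python3 g.py 0.075 0 0.24
```

```text
ptr 0.094 [-0.0051 -0.1043  0.094 ]
ptr 0.098 [-0.0055 -0.1039  0.098 ]
ind [ 0.0774 -0.0994  0.102 ] ball [ 0.0252 -0.1501  0.155 ]
cm [15.06 10.79  2.2 ] deg [-0.1 -0.1 -0.4] local [-0.0338 -0.1499  0.2619] F [-0.7  0.6 -1.5] open 0.0479 t 3.75
```

View pics/w3c.png

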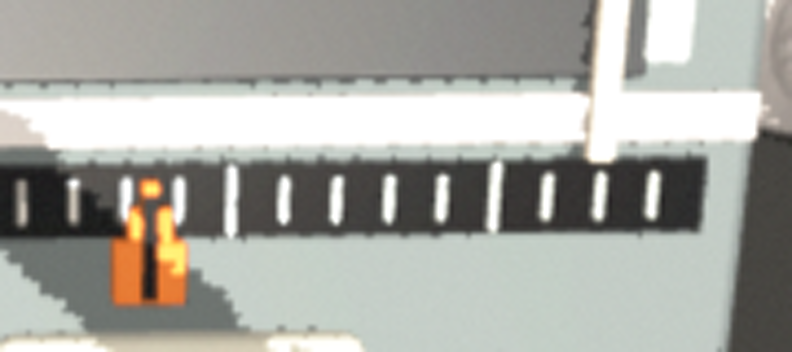

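```bash
python3 -m crank '[[4,3,0,0,0,0,0.7],[8,6,0,0,0,0,0.7],[12,9,1,0,0,0,0.7],[15.2,10.7,2.5,0,0,-0.4,0.7],[15.2,10.7,2.5,0,0,-0.4,0.7]]'; python3 g.py 0.075 0 0.125
python3 - <<'E'
from g import *
c=read_camera("wrist"); cv2.imwrite("pics/wrist4.png",c["frame"][:,:,::-1])
c=read_camera("top"); cv2.imwrite("pics/top4.png",c["frame"][:,:,::-1])
E
```

```text
time: 4.38
tool_pos: [0.6511, 0.0025, 0.2353]
tool_rot: [-3.136, -0.003, 1.886]
contact_force: [0.8, -1.0, -0.3]
opening: 0.0642
cm [-0.44  0.09 11.03] deg [-0.3 -0.2  0.2] local [0.0747 0.0041 0.2353] F [ 0.4 -1.2 -0.3] open 0.0642 t 4.38
```

View pics/wrist4.png

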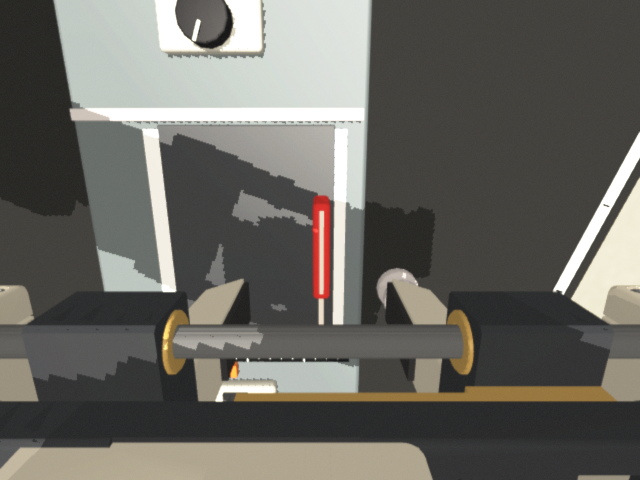

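The wrist view shows the bar between the open fingers, with bar columns 313–330 against a jaw centre of about 317. I'll descend and grip.

```bash
python3 -m crank '[[-0.2,0.1,4,0,0,0,0.7],[-0.4,0.1,8,0,0,0,0.7],[-0.4,0.1,10.8,0,0,0,0.7],[-0.4,0.1,10.8,0,0,0,0.7],[-0.4,0.1,10.8,0,0,0,0.7]]'; python3 g.py 0.075 0 0.124
```

```text
time: 5.1
tool_pos: [0.655, -0.005, 0.1323]
tool_rot: [3.14, 0.001, 1.881]
contact_force: [0.0, -0.6, 1.1]
opening: 0.0645
cm [ 0.43 -0.12  0.83] deg [ 0.1  0.1 -0. ] local [ 0.0762 -0.0042  0.1323] F [-0.1 -0.6  1.1] open 0.0645 t 5.1
```

```bash
python3 -m crank '[[0.4,-0.1,0.8,0,0,0,0.7],[0.4,-0.1,0.8,0,0,0,0.7]]'; python3 g.py 0.075 0 0.124;  python3 -m crank '[[0,0,0,0,0,0,0.4],[0,0,0,0,0,0,0],[0,0,0,0,0,0,0],[0,0,0,0,0,0,0],[0,0,0,0,0,0,0]]' 40; python3 g.py 0.075 0 0.124
python3 - <<'E'
from g import *
c=read_camera("wrist"); cv2.imwrite("pics/wrist5.png",c["frame"][:,:,::-1])
E
```

```text
time: 5.35
tool_pos: [0.6518, -0.0002, 0.1228]
tool_rot: [-3.141, -0.0, 1.882]
contact_force: [-0.3, -0.2, 0.6]
opening: 0.0641
cm [-0.14  0.05 -0.12] deg [-0. -0.  0.] local [0.0745 0.0014 0.1228] F [-0.4 -0.   0.6] open 0.0641 t 5.35
time: 5.98
tool_pos: [0.6521, -0.0005, 0.1227]
tool_rot: [3.142, 0.0, 1.882]
contact_force: [-0.1, -0.4, 0.0]
opening: 0.0187
cm [-0.09  0.02 -0.13] deg [0. 0. 0.] local [0.0748 0.0009 0.1227] F [-0.2 -0.3  0. ] open 0.0187 t 5.97
```

View pics/wrist5.png

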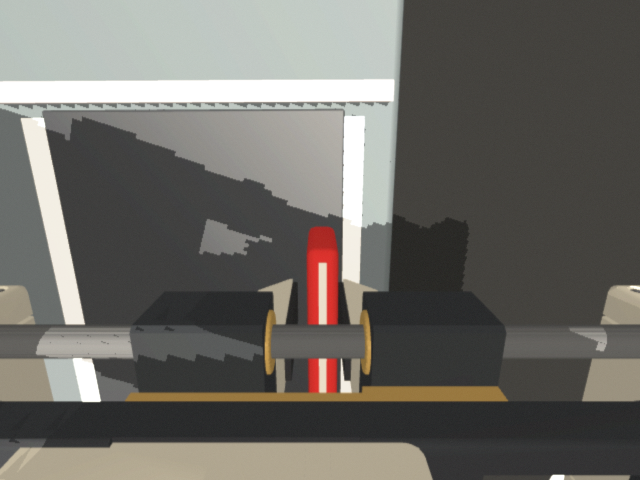

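Opening is 18.7 mm and the fingers are still closing, so I'll give them a little more time.

```bash
python3 -m crank '[[0,0,0,0,0,0,0],[0,0,0,0,0,0,0],[0,0,0,0,0,0,0]]' 40; python3 g.py 0 0 0.124
```

```text
time: 6.4
tool_pos: [0.6529, -0.0002, 0.1227]
tool_rot: [3.14, 0.001, 1.882]
contact_force: [4.6, 1.9, -2.8]
opening: 0.0118
cm [-0.09 -7.56 -0.14] deg [0.1 0.  0. ] local [0.0756 0.0009 0.1227] F [ 5.   0.4 -2.8] open 0.0118 t 6.4
```

Gripped at 11.8 mm on the 12 mm bar. I'll pull 7 cm first, short of the estimated 7.6–8.2 cm.

```bash
python3 -m crank '[[0,-1.5,0,0,0,0,0],[0,-3,0,0,0,0,0],[0,-4.5,0,0,0,0,0],[0,-6,0,0,0,0,0],[0,-7,0,0,0,0,0]]' 40;python3 -m crank '[[0,0,0,0,0,0,0],[0,0,0,0,0,0,0],[0,0,0,0,0,0,0]]' 40; python3 g.py 0 0 0.124
python3 - <<'E'
from g import *
for n,(a,b,x,y) in(("top",(340,180,440,290)),("scene",(180,240,340,340)),("wrist",(0,240,640,480))):
    c=read_camera(n); f=min(800/(x-a),600/(y-b)); cv2.imwrite(f"pics/{n}6.png",cv2.resize(c["frame"][b:y,a:x,::-1],None,fx=f,fy=f,interpolation=cv2.INTER_CUBIC)); print(n,f)
E
```

```text
time: 7.02
tool_pos: [0.5866, -0.0219, 0.1227]
tool_rot: [3.138, 0.001, 1.882]
contact_force: [8.2, 2.0, -6.3]
opening: 0.0118
time: 7.4
tool_pos: [0.5868, -0.0218, 0.1227]
tool_rot: [3.139, 0.001, 1.882]
contact_force: [7.5, 1.4, -4.7]
opening: 0.012
cm [-0.06 -0.61 -0.13] deg [0.2 0.1 0. ] local [0.0061 0.0006 0.1227] F [ 7.6 -0.9 -4.7] open 0.012 t 7.4
top 5.454545454545454
scene 5.0
wrist 1.25
```

View pics/top6.png

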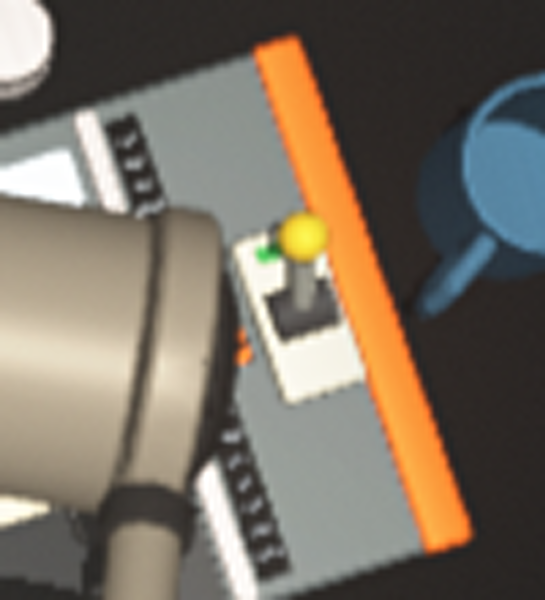

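View pics/scene6.png

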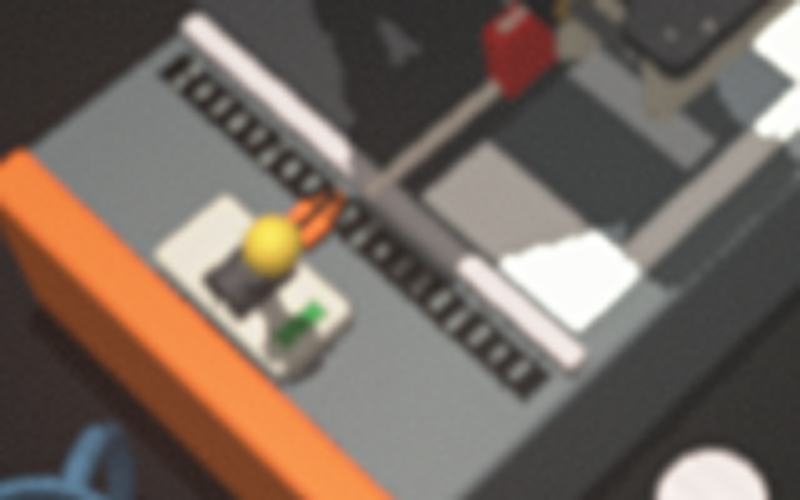

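View pics/wrist6.png

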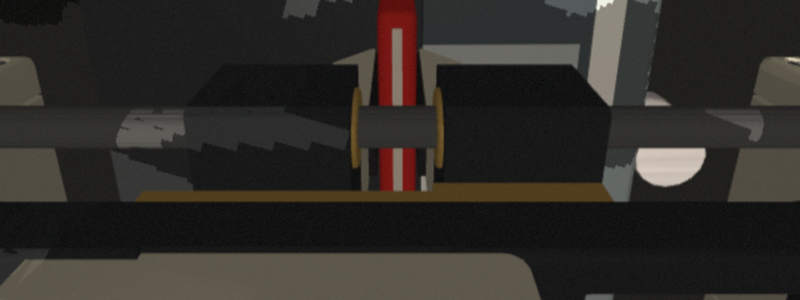

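Scene view: the toggle is on, with the ball over the green side. The pointer tip is at crop (346,198) and the indicator end at about (366,194). I'll measure their difference in the viewer's x.

Run:
```python
from g import *
c=read_camera("scene"); L=lambda X:(R.T@(X-o)).round(4)
cv2.imwrite("pics/s7.png",cv2.resize(c["frame"][265:305,225:285,::-1],None,fx=13,fy=13,interpolation=cv2.INTER_NEAREST))
for z in(.094,.098): print("ptr",z,L(plane(c,(249.2,279.6),z)))
print("ind",L(plane(c,(253.2,278.8),.102)))
# projections of expected: grip x .0056
for X in((.006,-.1,.102),(.006,-.06,.102),(0,-.1045,.094),(0,-.1045,.098),(-.005,-.1045,.098)): print(X,(proj(c,R@np.array(X)+o)-[225,265])*13)
```

```text
ptr 0.094 [-0.002  -0.1025  0.094 ]
ptr 0.098 [ 1.000e-04 -1.037e-01  9.800e-02]
ind [ 0.0062 -0.0988  0.102 ]
(0.006, -0.1, 0.102) [359.18119285 183.71577013]
(0.006, -0.06, 0.102) [570.374477     6.78409483]
(0, -0.1045, 0.094) [313.09334256 207.30052756]
(0, -0.1045, 0.098) [309.57286118 192.87342668]
(-0.005, -0.1045, 0.098) [285.7504433  171.57307288]
```

View pics/s7.png

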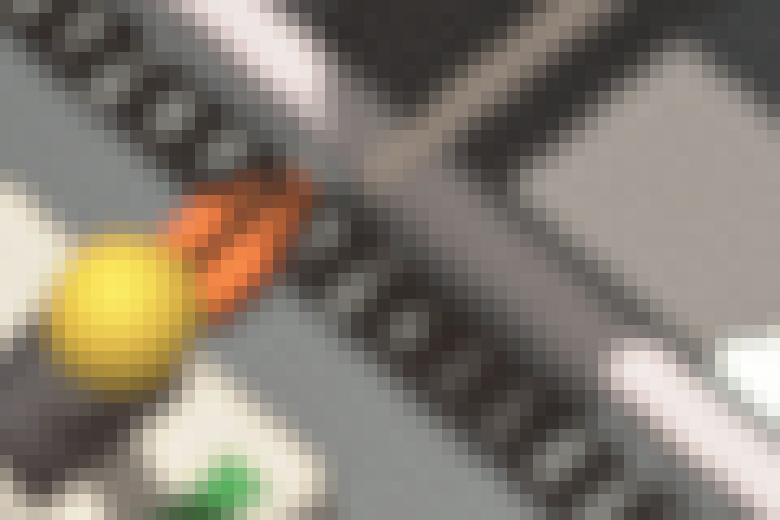

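Pointer estimates disagree between views: about 0 to −2 mm from top and scene, about −6 to −8 mm from the wrist. I'll use the clip's symmetric outline in the saved unobstructed pictures to settle it.

Run:
```python
from g import *
L=lambda X:(R.T@(X-o))
out=[]
for f,n,roi in(("top0","top",(368,232,394,256)),("scene0","scene",(230,272,256,298)),("top6","",None)):
    if roi is None: continue
    c=read_camera(n); c["frame"]=cv2.imread(f"pics/{f}.png")[:,:,::-1].copy()
    m=mask(c,(2,110,50),(18,255,255),roi); print(f); 
    P=np.array([L(plane(c,(u,v),.098)) for v,u in np.argwhere(m>0)]); 
    print(len(P),"x",P[:,0].min().round(4),P[:,0].max().round(4),"mean",P.mean(0).round(4),"y",P[:,1].min().round(4),P[:,1].max().round(4))
    a,b,x,y=roi; out.append(cv2.resize(c["frame"][b:y,a:x,::-1],(390,390),interpolation=cv2.INTER_NEAREST))
    for X in((-.008,-.1045,.098),(-.001,-.1045,.098)): print((proj(c,R@np.array(X)+o)-[a,b])*15)
cv2.imwrite("pics/clips.png",np.hstack(out[:2]) if out[0].shape==out[1].shape else out[0])
```

```text
top0
56 x -0.0113 0.0029 mean [-0.0043 -0.1164  0.098 ] y -0.1261 -0.1026
[123.26146759 225.16728594]
[108.23345502 180.62104803]
scene0
89 x -0.0129 0.0049 mean [-0.0034 -0.1167  0.098 ] y -0.1267 -0.1042
[238.28169343  78.27804502]
[276.69159218 112.62151245]
```

View pics/clips.png

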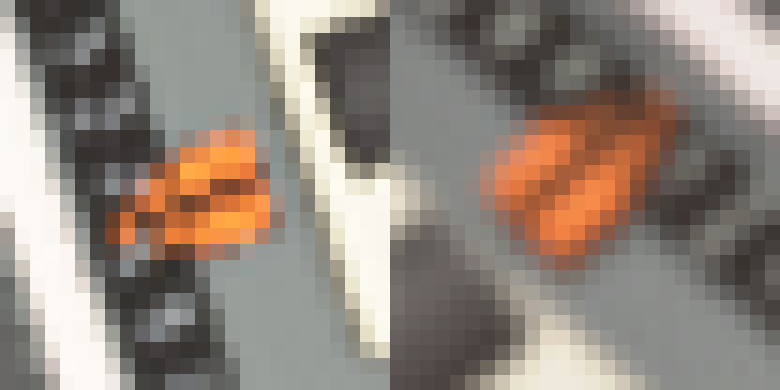

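By outline the clip is 14×23 mm as specified. Its centre x is about −4.2 mm (top) and about −5.9 mm (scene, after removing the visible side face); the wrist gave −5.5 mm. The scene indicator (6.2 mm) matches the TCP (6.1 mm), so I'm targeting −5.5 mm, another 1.15 cm of pull.

```bash
python3 -m crank '[[0,-0.4,0,0,0,0,0],[0,-0.8,0,0,0,0,0],[0,-1.15,0,0,0,0,0],[0,-1.15,0,0,0,0,0],[0,-1.15,0,0,0,0,0]]' 40; python3 g.py -0.0055 0 0.124
python3 - <<'E'
from g import *
c=read_camera("scene"); 
cv2.imwrite("pics/s8.png",cv2.resize(c["frame"][265:305,225:285,::-1],None,fx=13,fy=13,interpolation=cv2.INTER_NEAREST))
for X in((-.0055,-.1,.102),(-.0055,-.06,.102),(-.0055,-.1045,.098),(-.0055,-.127,.098)): print(X,((proj(c,R@np.array(X)+o)-[225,265])*13).round())
E
```

```text
time: 8.32
tool_pos: [0.5759, -0.0254, 0.1227]
tool_rot: [3.139, 0.001, 1.882]
contact_force: [8.7, 1.1, -5.3]
opening: 0.0118
cm [-0.06 -0.02 -0.13] deg [0.2 0.1 0. ] local [-0.0053  0.0006  0.1227] F [ 8.6 -1.6 -5.3] open 0.0118 t 8.32
(-0.0055, -0.1, 0.102) [304. 135.]
(-0.0055, -0.06, 0.102) [515. -40.]
(-0.0055, -0.1045, 0.098) [283. 169.]
(-0.0055, -0.127, 0.098) [161. 271.]
```

View pics/s8.png

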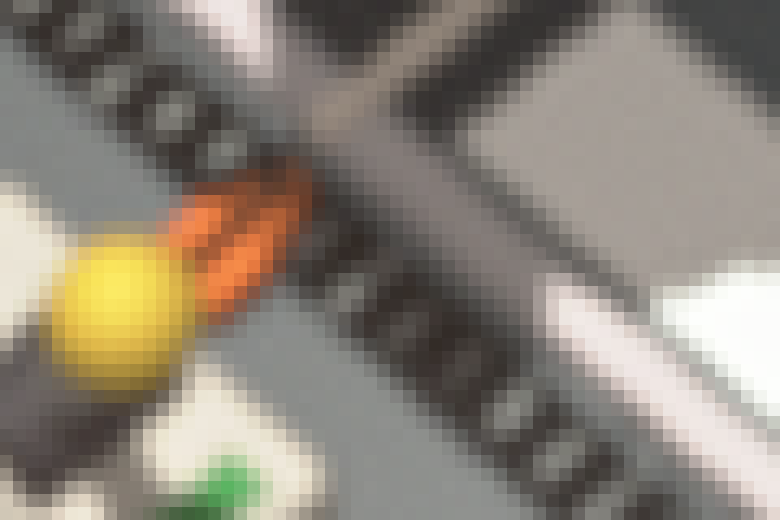

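The indicator's line extended now runs through the middle of the clip, within about 1.5 mm. I'll hold for over a second, check for drift and bystanders, then hand in.

```bash
python3 -m crank '[[0,0,0,0,0,0,0],[0,0,0,0,0,0,0],[0,0,0,0,0,0,0],[0,0,0,0,0,0,0],[0,0,0,0,0,0,0]]' 40; python3 -m crank '[[0,0,0,0,0,0,0],[0,0,0,0,0,0,0],[0,0,0,0,0,0,0],[0,0,0,0,0,0,0],[0,0,0,0,0,0,0]]' 40; python3 g.py -0.0055 0 0.124
python3 - <<'E'
from g import *
c=read_camera("scene"); cv2.imwrite("pics/s9.png",c["frame"][:,:,::-1])
d=np.abs(c["frame"].astype(int)-cv2.imread("pics/scene0.png")[:,:,::-1].astype(int)).sum(2)
for k,(a,b,x,y) in dict(mug=(155,325,220,395),box=(338,155,395,205),loupe=(305,325,340,362),dial=(325,185,362,215)).items(): print(k,d[b:y,a:x].mean().round(1),(d[b:y,a:x]>90).mean().round(3))
E
```

```text
time: 9.0
tool_pos: [0.576, -0.0254, 0.1227]
tool_rot: [3.138, 0.001, 1.882]
contact_force: [7.8, 1.8, -4.6]
opening: 0.0114
time: 9.62
tool_pos: [0.576, -0.0254, 0.1227]
tool_rot: [3.138, 0.001, 1.882]
contact_force: [8.7, 2.0, -5.3]
opening: 0.0118
cm [-0.06 -0.02 -0.13] deg [0.2 0.1 0. ] local [-0.0053  0.0006  0.1227] F [ 8.9 -0.8 -5.3] open 0.0118 t 9.62
mug 3.4 0.0
box 2.7 0.0
loupe 2.9 0.0
dial 2.6 0.0
```

View pics/s9.png

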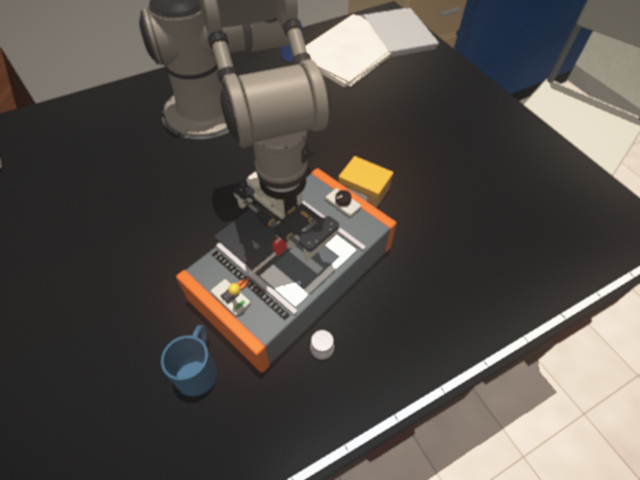

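Everything is steady: about 9 N of pull at the wrist and no drift. The mug, box, loupe and dial are unchanged, and the ball at (234,289) is on the green side.

```bash
python3 -c "
from cell import robot
print(robot.hand_in())"
```

```text
the job is handed in; nothing more can be done
None
```

I flipped the toggle to the green side with the closed fingers. I then gripped the red bar with 40 N and pulled the shutter about 81 mm, and handed in at about 9.7 s while still holding it.

**Last checks:**
- **Shutter:** the tool did not drift over the final 1.25 s, the spring pull measured about 9 N, and the jaws were closed at 11.8 mm on the 12 mm bar.
- **Toggle:** the ball was measured on the green side, at x = +25 mm in the viewer frame.
- **Bystanders and dial:** the mug, film box, loupe and dial areas of the scene picture were unchanged from the start.

**Pointer position:** the camera views did not fully agree. They put the pointer between about −4 and −6.5 mm in viewer x, and up to −7.5 mm if one wrist-camera correction is applied. First quick readings from the top and scene cameras were near 0 to −2 mm; I replaced them after measuring the clip's outline. I held the shutter at −5.3 mm, so the indicator should be within about 2 mm of the pointer against the 5 mm allowed. The last scene picture showed its line passing through the middle of the clip, within about 1.5 mm.

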